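Clear a stuck pig from a transfer-pipe spool

TASK

A hard plastic cleaning pig is stuck in the stainless pipe spool that is clamped on the sloping drain cradle. Take the push rod from its rest, drive the pig down through the pipe from the upper end so that it drops out of the low end into the steel pan, then lay the rod back in both V notches of its rest the way it lay. Use only the rod on the pig, and leave the other things on the bench standing where they are.

Things in the scene. Friction and masses are not known exactly. Their poses are not given: they have to be found in the camera images.
- pipe: Fixed stainless pipe spool, 110 mm long, bore 47 mm, outside 51 mm, a 64 mm wide flange at each end, clamped at 35 degrees to the level on its cradle (base 115 x 80 mm). Origin: centre of the upper mouth, 175 mm above the bench; x axis: down the bore (low mouth at x = 110 mm, 112 mm above the bench), heading within 20 degrees of the robot's right (-y); y axis level. Nothing stands above the pipe.
- pig_center (a point): Centre of the pig: bullet-shaped white hard plastic plug, 44 mm wide, 64 mm long, about 100 g; x axis towards its round nose. It starts in the bore, nose downhill, its flat rear 20 mm inside the upper mouth. A squashed spot in the roof of the bore pinches it: pushing takes 8 to 16 N until its rear is about 80 mm inside, half of the pig being out; then it drops out.
- pan: Loose open steel pan under the low mouth, 120 mm (its x, the pipe's downhill direction) x 130 mm x 55 mm high, walls 4 mm, 0.6 kg. Origin: centre of its underside.
- rod_grip (a point): Middle of the push rod's wooden handle, 28 mm square, 80 mm long (40 mm each way), two sides upright. x axis: along the rod to its head. Then come an 18 mm round aluminium shaft and a 36 mm wide, 17 mm long black bevelled head. Rod 200 mm long, 0.15 kg, centre of mass about 70 mm from here towards the head. It starts level on the rest, axis 60 mm above the bench, the handle overhanging freely.
- rod_tip (a point): Centre of the flat front face of the rod's head (26 mm wide there), 160 mm ahead of the middle of the handle along the rod; x axis along the rod, pointing out of the head.
- rest: Fixed rod rest: base 90 x 60 x 8 mm, two steel V notches open upwards (42 mm wide at the top, 69 mm high) at x = -30 and +30 mm, carrying the shaft between handle and head. Origin: centre of its underside; x axis: the way the rod's head points. At the start the middle of the handle lies at x = -82 to -94 mm, y = 0, z = 60 mm here.
- spool: Bystander: a spare, empty pipe spool standing on end, 64 mm wide, 90 mm high. Origin: centre of its underside.
- clamp: Bystander: steel pipe clamp ring lying flat, 80 mm wide and 16 mm high, with its screw at the side. Origin: centre of its underside.
- bung_a: Bystander: tapered brown bung, 66 mm wide, 45 mm high, beyond the rod's handle. Origin: centre of its underside.
- bung_b: Bystander: the same kind of bung, beyond the pan. Origin: centre of its underside.
- bottle: Bystander: wine bottle, 76 mm wide, 307 mm high. Origin: centre of its underside.
- jug: Bystander: full glass jug with airlock, 160 mm wide, about 400 mm high with the airlock. Origin: centre of its underside.
- spray: Bystander: white spray bottle, 76 mm wide, 219 mm high. Origin: centre of its underside.
Mind the look-alikes: they are no part of the job. Of the things like the part that bears rod_grip, leave any that is blue; of the rest the larger one is meant.

How it is judged (in metres and radians):
On the way, in this order (a step that is already met when the one before it is completed fails the run):
1. the rod's head is inside the pipe's upper end, in line with the bore (x of rod_tip in the frame of pipe above 0.01 m and y of rod_tip in the frame of pipe between -0.012 and 0.012 m and z of rod_tip in the frame of pipe between -0.012 and 0.012 m and angle between the x axis of rod_tip and the x axis of pipe, either way round below 0.25 rad), for 0.1 s.
2. the pig has dropped out of the low end into the pan (x of pig_center in the frame of pan between -0.056 and 0.056 m and y of pig_center in the frame of pan between -0.061 and 0.061 m and z of pig_center in the frame of pan between 0 and 0.052 m), for 0.2 s.
At the end, for the whole second after the job is handed in: The pig is at rest in the pan (centre inside the walls, below the rim); the rod lies still in both V notches, head as at the start: handle and tip within 8 mm of resting height, handle within 10 mm sideways, tip within 33 mm lengthwise, in line within 0.1 rad (all of step 2 and linear speed of pig below 0.03 m/s and y of rod_grip in the frame of rest between -0.01 and 0.01 m and z of rod_grip in the frame of rest between 0.052 and 0.068 m and z of rod_tip in the frame of rest between 0.052 and 0.068 m and x of rod_tip in the frame of rest between 0.035 and 0.105 m and angle between the x axis of rod_grip and the x axis of rest, either way round below 0.1 rad and linear speed of rod below 0.02 m/s); the robot touches nothing.
It fails at once if the fingers or arm touch the pig (contact force between any of the fingers, the arm and pig above 1 N).
It fails at once if a bystander (spool, clamp, bung, bottle, jug or spray bottle) is moved more than 30 mm (distance of any of spool, clamp, bung_a, bung_b, bottle, jug, spray from where it was at the start of the episode above 0.03 m).
It also fails if it takes over 45 s, if anything falls off the work surface, if the arm or the gripper's body presses on something with over 40 N, if the wrist force passes 120 N, or if a joint passes its speed limit or range.

ROBOT

A 6-joint arm with a two-finger parallel gripper is mounted at the origin on the work surface. World frame = base frame: x ahead of the robot, y to its left, z up, the work surface at z = 0. Lengths are in m, angles in degrees, forces in N, time in s.
With the tool pointing down it reaches from about 0.35 to 0.725 m from the base axis. Payload 4.3 kg.
Tool frame: the origin (TCP) lies between the finger pads; the fingertips stand 17 mm ahead of it and the grasp point (between the pads) lies 2 mm behind it; z points along the fingers, y is the direction in which the jaws open and shut (so a half turn about z gives the same grasp; the last joint's range is limited). The gripper opens to 85 mm and grips with 20 to 120 N. Pads are 22 mm wide; open, the fingers measure 114 mm over their backs; the gripper's body (76 mm by 85 mm) begins 54 mm behind the grasp point. The pads swing forward as they close: fully open they stand 13 mm farther back than shut.
Start: joints at [-72.84, 21.618, 4.641, 73.018, 0, 83.68], TCP at [0.229, -0.527, 0.226] pointing down, gripper open.
Joint ranges: [-156.06, 156.06], [-48.1, 94.91], [-58.44, 69.94], [-101.28, 121.22], [-78.64, 73.56], [-180, 180]. Speed limits (degrees/s): [147.25, 147.25, 180, 180, 180, 180].

INTERFACE

Orientations are given as [roll, pitch, yaw] about the fixed x, y, z axes, in that order (R = Rz(yaw) Ry(pitch) Rx(roll)).
In Python, from bench import * gives the robot as it stands.
- The arm moves only by the shell command python3 -m inch 'ROWS' [FORCE]. ROWS is JSON, a list of rows, each a list of 5 numbers: the shift along the world's x, y, z in mm, then the turn about the world's z in rad, then the finger opening in mm, from 0 to 85.4. In form: [[tx, ty, tz, yaw, claw], ...]. A call has 1 to 10 rows; each row is the pose to reach, as a shift and turn from the pose commanded when the call began; what a row does not reach only later rows make up. A row lasts 1/10 s, in which the tool goes at most 50 mm and 8.59 degrees, less where a joint would pass 70% of its speed; a pose out of reach is approached as far as the arm can. A call with a gripper value outside its range is refused whole. The fingers move at their own pace and stop on an object; FORCE is the grip in N (left out, the last holds). Time passes only in rows, so rows that repeat a pose let the fingers close. It gives the time, the measured TCP pose, the force and the opening at its end, in the units of the state.
- read_state(): the state, without advancing time (a new reading comes with each control period).
- get_image(name): name is "side" or "top"; returns a dict with "frame" (400x640x3 uint8, red, green, blue), "vfov" (degrees; the focal length in pixels is half the picture's height over the tangent of half this angle, whatever the lens; pixels are square), "cx", "cy" (the principal point, pixels), "dist_coeffs" ([k1, k2, p1, p2, k3] as OpenCV has them; the pictures are not rectified), "world_to_cam" (4x4, takes a point from world to camera coordinates). Camera axes: x right, y up, looking along -z (the intrinsics and any distortion apply to the point x, -y, -z); pixel columns grow to the right and rows downward; lengths in m; the calibration is good to about 2 mm. A picture is of the moment at which its call begins. There is no depth.
- finish_job(): hands the job in, once; it reports no verdict.
The state is a dict: "t": time; "joint_pos": joint angles; "dq": joint speeds; "effort": joint torques, N m; "position": TCP position; "tcp_rot": TCP orientation; "ft_force": force on the tool from outside, world axes, zero at the start; "torque": the same for the moment, N m; "opening": opening from 0.0 (shut) to 1.0 (fully open).
Only numpy, scipy, OpenCV 4.12 (cv2) and the standard library are available. Lean on these libraries where they do the work, as an engineer would, in place of code of your own. Each camera call takes 0.05 s, during which the arm holds its last target.

## Working session

There is one attempt and no reset: what is moved stays moved. The work goes in short steps, Python scripts to look and compute and a shell command to move; the robot and the scene stay as the last step left them, time stands still between calls to the robot, and variables do not carry over. Pictures are saved under pics/ and viewed, and the job is handed in when it is done.

```bash
ls; mkdir -p pics
python3 - <<'E'
from bench import *
import cv2,pickle
print(read_state())
for n in("side","top"):
    d=get_image(n); cv2.imwrite(f"pics/{n}0.png",d["frame"][:,:,::-1]); pickle.dump(d,open(f"pics/{n}0.pkl","wb"))
    print(n,d["vfov"],d["cx"],d["cy"],d["dist_coeffs"],d["world_to_cam"])
E
```

```text
pics
{'t': 0.0, 'joint_pos': array([-7.28406859e+01,  2.16631017e+01,  4.56100224e+00,  7.30171942e+01,
        3.18461372e-04,  8.36804158e+01]), 'dq': array([ 0.00709671, -0.02628944,  0.1534752 ,  0.04219752,  0.02079925,
       -0.08457151]), 'effort': array([ 1.05131581e-03, -4.63608062e+01,  2.69872355e+01,  2.10107613e-02,
       -1.49087100e-04,  1.18190929e-06]), 'position': array([ 0.22889488, -0.52674229,  0.22523582]), 'tcp_rot': array([-1.79881466e+02, -1.34476513e-02,  2.34788840e+01]), 'ft_force': array([ 0.18316618, -0.13085483,  0.53673304]), 'torque': array([-0.02407534,  0.01310079,  0.01947467]), 'opening': 0.9997235902786856}
side 49.212287994914874 319.35786843733945 205.88881420552508 [-0.0783737  0.         0.         0.         0.       ] [[-0.99892046 -0.04587946  0.00727925  0.47307695]
 [ 0.03455139 -0.62906449  0.77658488 -0.1432224 ]
 [-0.03105017  0.77599803  0.62997059 -1.35409749]
 [ 0.          0.          0.          1.        ]]
top 55.533098776313736 309.91602054949647 196.371561611713 [-0.08191998  0.          0.          0.          0.        ] [[ 0.02941669 -0.99956408 -0.00251172 -0.03255896]
 [ 0.98914759  0.02874807  0.14408537 -0.52258573]
 [-0.14395035 -0.00672298  0.98956207 -1.32982489]
 [ 0.          0.          0.          1.        ]]
```

View pics/side0.png

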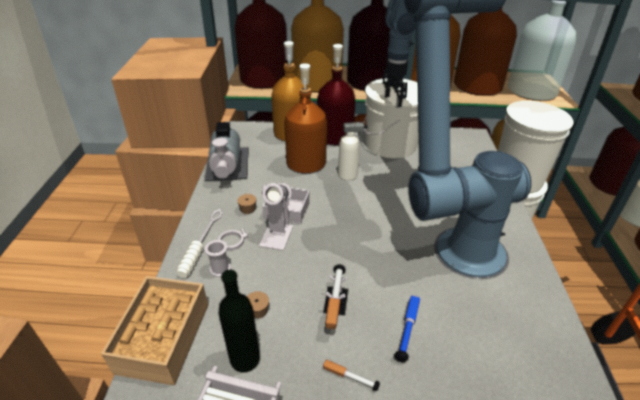

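View pics/top0.png

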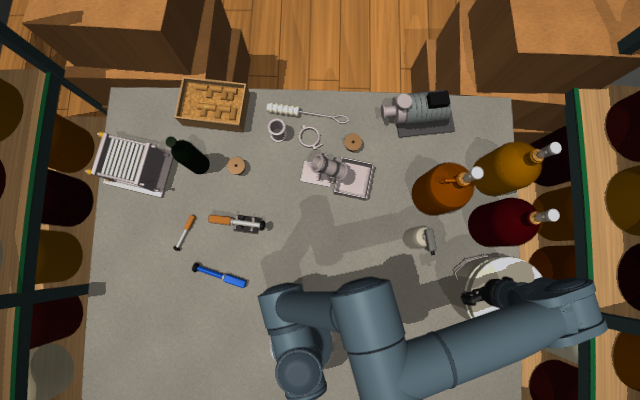

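Three rod-like things (top view): the orange-handled one on the rest (237,222), a smaller orange one on the bench (184,232), and a blue one (220,275). The one meant is not blue, is the larger of the other two, and lies on the V rest, so it is (237,222). I'll confirm that in a crop.

Run:
```python
import cv2,numpy as np
t=cv2.imread("pics/top0.png"); s=cv2.imread("pics/side0.png")
a=cv2.resize(t[195:295,165:285],None,fx=3.3,fy=3.3,interpolation=cv2.INTER_CUBIC)
b=cv2.resize(s[250:400,300:430],None,fx=2.2,fy=2.2,interpolation=cv2.INTER_CUBIC)
cv2.imwrite("pics/c_rods.png",np.hstack([a[:330],b[:330]]))
a=cv2.resize(t[130:210,285:390],None,fx=3.8,fy=3.8,interpolation=cv2.INTER_CUBIC)
b=cv2.resize(s[170:260,220:320],None,fx=3.8,fy=3.8,interpolation=cv2.INTER_CUBIC)
h=min(a.shape[0],b.shape[0])
cv2.imwrite("pics/c_pipe.png",np.hstack([a[:h],b[:h]]))
```

```text
(no output)
```

View pics/c_rods.png

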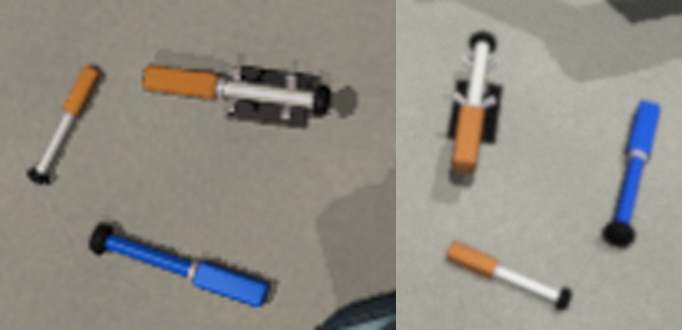

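View pics/c_pipe.png

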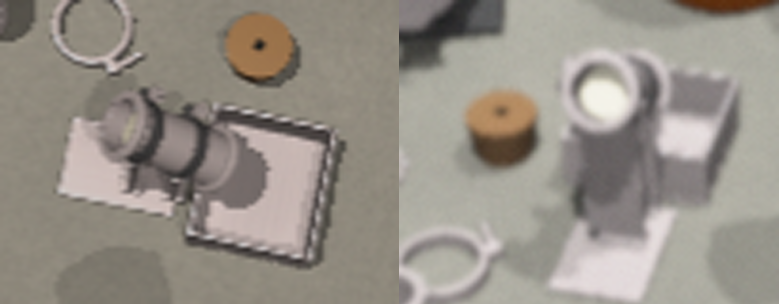

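Confirmed: (237,222) is the large orange-handled rod lying in both V notches. The other orange rod is clearly smaller and loose, and the third is blue. Next I measure.

```bash
cat > h.py <<'E'
import cv2,numpy as np,pickle
def load(n,k=0): return pickle.load(open(f"pics/{n}{k}.pkl","rb"))
def K(d):
    f=d["frame"].shape[0]/2/np.tan(np.radians(d["vfov"]/2)); return np.array([[f,0,d["cx"]],[0,f,d["cy"]],[0,0,1.]])
def ray(d,uv):
    n=cv2.undistortPoints(np.array([[uv]],float),K(d),np.array(d["dist_coeffs"]))[0,0]
    T=np.array(d["world_to_cam"]);R=T[:3,:3]
    v=R.T@np.array([n[0],-n[1],-1]); return -R.T@T[:3,3], v/np.linalg.norm(v)
def plane(d,uv,z):
    o,v=ray(d,uv); return o+v*(z-o[2])/v[2]
def tri(d1,p1,d2,p2):
    o1,v1=ray(d1,p1);o2,v2=ray(d2,p2)
    s=np.linalg.lstsq(np.stack([v1,-v2],1),o2-o1,rcond=None)[0]
    a=o1+s[0]*v1;b=o2+s[1]*v2; return (a+b)/2,np.linalg.norm(a-b)
def proj(d,P):
    T=np.array(d["world_to_cam"]);P=np.atleast_2d(P);c=P@T[:3,:3].T+T[:3,3]
    c=c*[1,-1,-1]; return cv2.projectPoints(c,np.zeros(3),np.zeros(3),K(d),np.array(d["dist_coeffs"]))[0][:,0]
def crop(d,x0,y0,x1,y1,s,name,g=10):
    im=cv2.resize(d["frame"][y0:y1,x0:x1,::-1],None,fx=s,fy=s,interpolation=cv2.INTER_CUBIC)
    for x in range(x0-x0%g+g,x1,g): cv2.line(im,(int((x-x0+.5)*s),0),(int((x-x0+.5)*s),6),(0,0,255),1);cv2.putText(im,str(x),(int((x-x0)*s),18),0,.4,(0,0,255),1)
    for y in range(y0-y0%g+g,y1,g): cv2.line(im,(0,int((y-y0+.5)*s)),(6,int((y-y0+.5)*s)),(0,0,255),1);cv2.putText(im,str(y),(8,int((y-y0+.5)*s)+4),0,.4,(0,0,255),1)
    cv2.imwrite(name,im)
E
python3 - <<'E'
from h import *
s=load("side");t=load("top")
crop(s,255,170,315,255,7,"pics/ps.png");crop(t,298,140,380,205,9,"pics/pt.png")
for n,d in(("s",s),("t",t)):
    hsv=cv2.cvtColor(d["frame"],cv2.COLOR_RGB2HSV)
    m=((hsv[...,0]<16)&(hsv[...,0]>5)&(hsv[...,1]>140)&(hsv[...,2]>80)).astype(np.uint8)
    c,l,st,ce=cv2.connectedComponentsWithStats(m)
    for i in range(1,c):
        if st[i,4]>60:
            ys,xs=np.where(l==i); print(n,st[i],ce[i],cv2.minAreaRect(np.stack([xs,ys],1).astype(np.float32)))
crop(s,315,255,360,340,7,"pics/rs.png");crop(t,200,200,280,245,9,"pics/rt.png")
E
```

```text
s [ 284   90   42   83 2324] [305.93201377 133.34337349] ((304.5, 131.0), (82.0, 41.0), 90.0)
s [    0   156   161   131 10572] [ 86.80769958 226.83796822] ((82.82721710205078, 218.50531005859375), (159.82725524902344, 129.2791290283203), 3.945185899734497)
s [ 534  200  106  137 5044] [584.35586836 272.89908803] ((592.7315673828125, 266.80230712890625), (153.951171875, 66.05191802978516), 64.44003295898438)
s [   0  276  134  111 7321] [ 66.46059282 322.11883622] ((61.05546569824219, 331.59710693359375), (133.8413543701172, 97.27660369873047), 6.736011981964111)
s [326 299  14  29 309] [332.14563107 312.32038835] ((332.596435546875, 313.1497497558594), (12.040751457214355, 28.427574157714844), 4.085616588592529)
s [ 600  336   40   64 1601] [625.1555278  365.51093067] ((625.3244018554688, 370.0880432128906), (62.64015579223633, 37.40150451660156), 76.37300109863281)
s [324 361  21  14 160] [333.8875 367.4875] ((333.7474365234375, 367.4433288574219), (20.611526489257812, 7.716630935668945), 23.96249008178711)
t [   7    0  161   46 4436] [86.67899008 14.17470694] ((87.0, 22.5), (45.0
[... 732 characters left out ...]
 109.03845977783203), (48.81361770629883, 26.34825897216797), 33.6900634765625)
t [514 128  30   5  82] [526.95121951 130.47560976] ((528.4757080078125, 130.36505126953125), (29.201841354370117, 3.1929121017456055), 3.814074993133545)
t [ 430  163   44   44 1295] [449.43243243 185.67258687] ((450.616943359375, 185.16461181640625), (44.986183166503906, 40.99234390258789), 70.55996704101562)
t [185 215  10  15  72] [189.26388889 221.68055556] ((189.10000610351562, 221.80001831054688), (4.472135543823242, 14.758047103881836), 26.56505012512207)
t [209 215  22  10 164] [219.25       219.25609756] ((219.13755798339844, 219.21835327148438), (21.212276458740234, 7.6654953956604), 7.594643592834473)
```

View pics/ps.png

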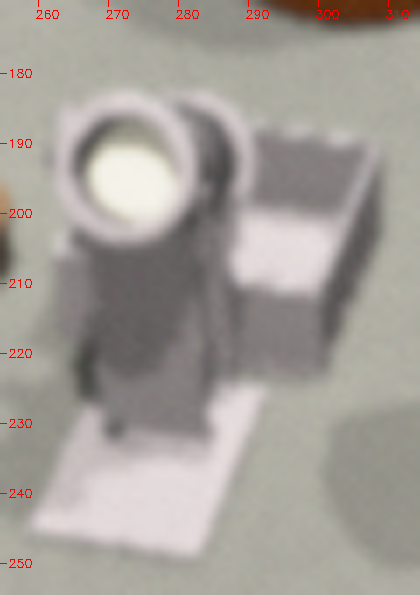

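View pics/pt.png

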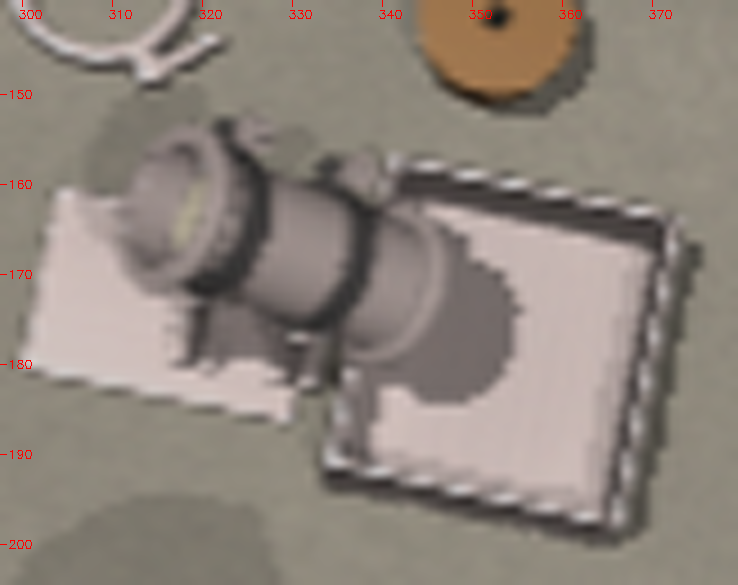

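View pics/rs.png

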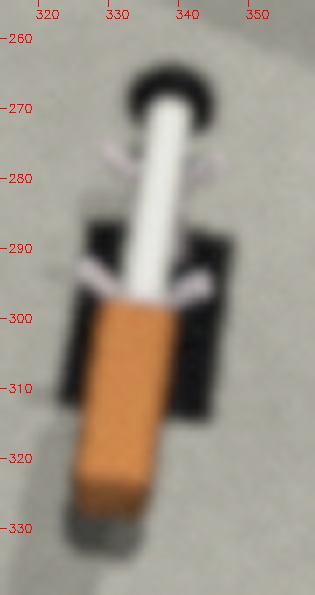

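View pics/rt.png

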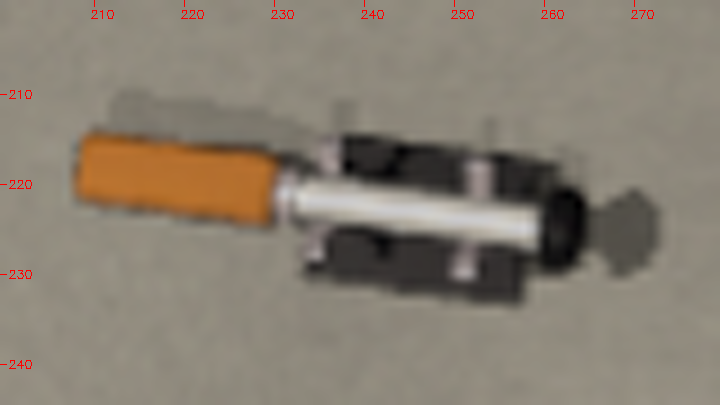

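Crops: in the side view the upper mouth's rim ellipse spans about x 262–282, y 183–205, with the white pig inside. In the top view its face is around (316,163), with the pan at right, corners about (341,157), (373,164), (366,199), (334,192). The rod handle centre is (219,219) in the top view, head front about (263,225), with the V pairs at (236,222) and (252,224).

Run:
```python
from h import *
np.set_printoptions(precision=4,suppress=True)
s=load("side");t=load("top")
# mouth rim ellipses from hand points (outer edge)
ps=np.array([[262.3,193],[263.8,187.5],[267,184],[271.5,182.7],[276.5,184.3],[280,188],[281.3,194],[280,199.5],[276.5,203],[271.5,204.6],[266.5,202.3],[263.3,198]],np.float32)
pt=np.array([[318,153.2],[314,155.5],[311,159.5],[309.8,164],[310.5,168.5],[313,171.8],[316,172.5],[319.5,170.3]],np.float32)
es=cv2.fitEllipse(ps);et=cv2.fitEllipse(pt);print(es,et)
print(tri(s,es[0],t,et[0]), tri(s,es[0],t,(316.3,163)))
print("side ray at z=.175",plane(s,es[0],.175),"top",plane(t,et[0],.175))
for nm,c in(("pan rim",[(341.2,157.3),(373,163.6),(366.3,199.2),(334,191.8)]),):
    P=np.array([plane(t,x,.055) for x in c]);print(nm,P,P.mean(0)); print(np.degrees(np.arctan2(*(P[1]-P[0])[[1,0]])),np.degrees(np.arctan2(*(P[2]-P[3])[[1,0]])))
B=np.array([plane(t,x,.008) for x in[(304.3,161),(300.3,180.8),(329,186.5)]]);print("base",B,np.degrees(np.arctan2(*(B[2]-B[1])[[1,0]])),np.degrees(np.arctan2(*(B[0]-B[1])[[1,0]])))
# rod
for z in(.06,.074):print("handle top",z,plane(t,(219.25,219.25),z))
print("handle end corners", [plane(t,x,.074) for x in[(209.3,214),(229.8,217),(228.7,224.6),(207.8,221.8)]])
H=[tri(s,a,t,b) for a,b in[((326.0,323.5),(209.3,214)),((335.5,323.5),(207.8,221.8)),((328.8,297.3),(229.8,217)),((339,298.3),(228.7,224.6))]];print(H)
print("shaft mid",plane(t,(230.5,220.6),.06),plane(t,(258.5,224.6),.06))
```

```text
((271.838623046875, 193.55552673339844), (18.99411392211914, 21.794017791748047), 174.45904541015625) ((316.7670593261719, 162.8321075439453), (13.042426109313965, 19.68303680419922), 18.41730308532715)
(array([ 0.6165, -0.0374,  0.1735]), np.float64(0.002066216398812528)) (array([ 0.616 , -0.0359,  0.1746]), np.float64(0.0026657163166886604))
side ray at z=.175 [ 0.6172 -0.0357  0.175 ] top [ 0.6151 -0.0374  0.175 ]
pan rim [[ 0.6667 -0.1262  0.055 ]
 [ 0.6469 -0.2414  0.055 ]
 [ 0.5165 -0.2181  0.055 ]
 [ 0.5398 -0.1026  0.055 ]] [ 0.5925 -0.1721  0.055 ]
-99.74964136649406 -101.39664865843376
base [[ 0.6604  0.0078  0.008 ]
 [ 0.5849  0.0202  0.008 ]
 [ 0.5665 -0.0864  0.008 ]] -99.74429879847469 -9.335265912606307
handle top 0.06 [0.4292 0.3001 0.06  ]
handle top 0.074 [0.4281 0.2967 0.074 ]
handle end corners [array([0.4454, 0.333 , 0.074 ]), array([0.4372, 0.26  , 0.074 ]), array([0.4105, 0.2623, 0.074 ]), array([0.4179, 0.3365, 0.074 ])]
[(array([0.4443, 0.3356, 0.0649]), np.float64(0.003945079727399173)), (array([0.4187, 0.3378, 0.0692]), np.float64(0.0008143160165870649)), (array([0.4376, 0.2602, 0.0728]), np.float64(0.0005820158488088345)), (array([0.4111, 0.2625, 0.0731]), np.float64(0.0010085331044231982))]
shaft mid [0.4257 0.2598 0.06  ] [0.4147 0.1601 0.06  ]
```

```bash
python3 -m inch '[[0,0,50,0,85],[0,0,100,0,85],[0,0,150,0,85],[20,45,160,0.14,85],[40,90,160,0.28,85],[60,135,160,0.42,85],[80,180,160,0.56,85],[100,225,160,0.7,85],[120,270,160,0.84,85],[140,315,160,0.98,85]]' 20
```

```text
t: 1.1
position: [0.3693, -0.2104, 0.386]
tcp_rot: [-180.0, -0.0, 79.9]
ft_force: [0.3, 0.1, 0.1]
opening: 0.992
```

```bash
python3 -m inch '[[6,50,0,0.01,85],[12,99,0,0.02,85],[18,148,0,0.03,85],[24,197,0,0.04,85],[30,246,0,0.05,85],[36,295,-5,0.06,85],[42,344,-20,0.07,85],[48,390,-55,0.07,85],[54,436,-80,0.07,85],[60,480,-110,0.07,85]]'
python3 - <<'E'
from bench import *
print(read_state())
E
```

```text
t: 2.1
position: [0.427, 0.2565, 0.2838]
tcp_rot: [180.0, 0.0, 83.7]
ft_force: [1.6, -0.1, 0.0]
opening: 0.993
{'t': 2.1, 'joint_pos': array([ 2.36953575e+01,  1.20187370e+01, -3.28237126e-02,  7.79296373e+01,
       -1.21371482e-02,  1.20013853e+02]), 'dq': array([ 42.81578802,  29.79682782,  -3.91454933, -33.90521284,
        -0.46254473,  42.88373131]), 'effort': array([ -1.90349042, -41.81101799,  26.34055138,   1.51955824,
         0.17763463,  -0.58705335]), 'position': array([0.42702974, 0.25646644, 0.28380745]), 'tcp_rot': array([1.79977648e+02, 1.10466001e-03, 8.36815022e+01]), 'ft_force': array([ 1.57481995, -0.14915747,  0.01879708]), 'torque': array([ 0.00590251, -0.07058172,  0.01089587]), 'opening': 0.9929090128889942}
```

```bash
python3 -m inch '[[0,40,-30,0,85],[0,40,-75,0,85],[0,40,-116,0,85],[0,40,-116,0,85]]'
python3 - <<'E'
from bench import *
from h import *
d=get_image("side");cv2.imwrite("pics/s1full.png",d["frame"][:,:,::-1]);crop(d,270,220,400,350,4,"pics/s1.png")
E
```

```text
t: 2.5
position: [0.4217, 0.292, 0.1624]
tcp_rot: [-179.3, 0.5, 83.7]
ft_force: [0.8, -1.0, -0.5]
opening: 0.995
```

View pics/s1.png

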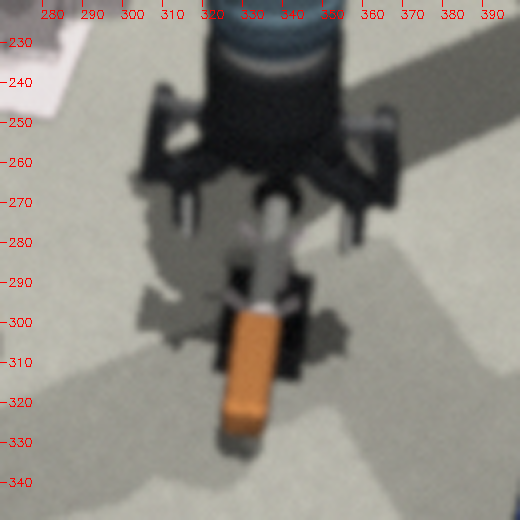

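The open gripper is above the rod with the fingers at (316,274) and (357,278), straddling the handle's line. The handle is untouched at (332,313).

```bash
python3 -m inch '[[0,0,0,0,85],[0,0,0,0,85]]'
```

```text
t: 2.75
position: [0.4296, 0.2953, 0.1719]
tcp_rot: [179.7, -0.2, 83.6]
ft_force: [0.3, -0.1, -0.2]
opening: 0.994
```

```bash
python3 -m inch '[[0,12,-30,0,85],[0,12,-60,0,85],[0,12,-90,0,85],[0,12,-113,0,85],[0,12,-113,0,85],[0,12,-113,0,85]]'
```

```text
t: 3.35
position: [0.4288, 0.3071, 0.0577]
tcp_rot: [179.9, -0.1, 83.6]
ft_force: [0.5, 0.1, 0.4]
opening: 0.995
```

Well placed. Close with 20 N, then lift a little.

```bash
python3 -m inch '[[0,0,0,0,60],[0,0,0,0,40],[0,0,0,0,10],[0,0,0,0,10],[0,0,0,0,10],[0,0,0,0,10],[0,0,0,0,10]]' 20
python3 - <<'E'
from bench import *
print(read_state()["opening"]*85.4)
E
```

```text
t: 4.05
position: [0.4282, 0.3067, 0.0563]
tcp_rot: [179.9, -0.0, 83.6]
ft_force: [2.4, 0.3, 1.6]
opening: 0.324
27.647181108874467
```

```bash
python3 -m inch '[[0,0,10,0,10],[0,0,25,0,10],[0,0,40,0,10],[0,0,60,0,10],[0,0,80,0,10],[0,0,80,0,10]]'
python3 - <<'E'
from bench import *
from h import *
print(read_state()["opening"]*85.4)
d=get_image("side");t=get_image("top")
crop(d,290,200,380,330,5,"pics/s2.png");crop(t,180,180,300,260,6,"pics/t2.png")
E
```

```text
t: 4.65
position: [0.4282, 0.3073, 0.1384]
tcp_rot: [179.9, -0.1, 83.6]
ft_force: [1.0, 0.5, -1.0]
opening: 0.321
27.382621304413316
```

View pics/s2.png

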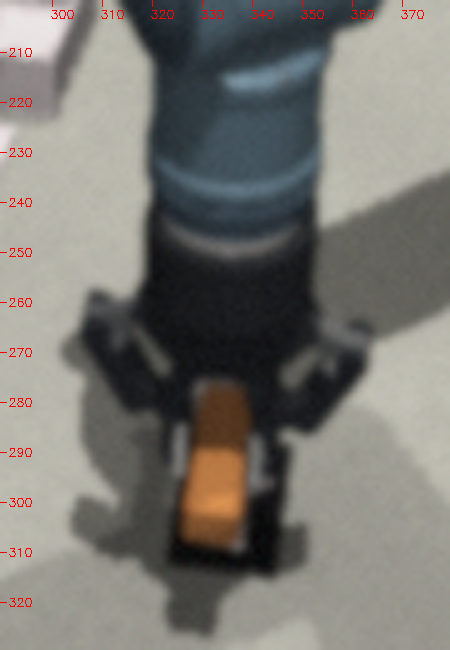

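View pics/t2.png

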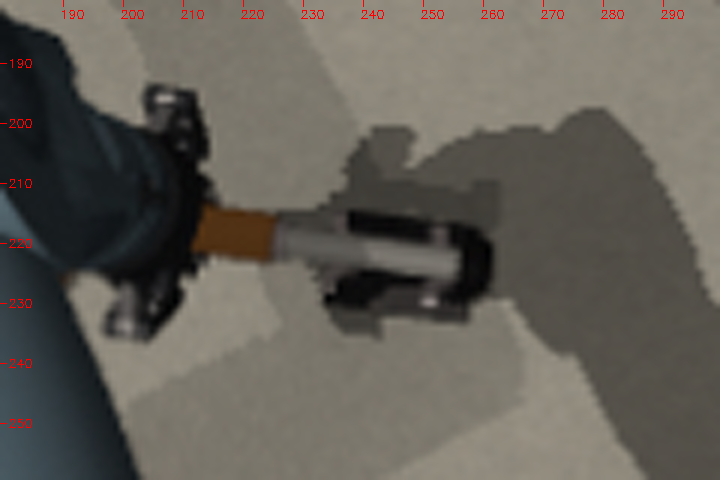

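```bash
cat >> h.py <<'E'
def onvert(d,uv,P,yaw):
    "ray meets vertical plane through P with heading yaw: returns along, z"
    o,v=ray(d,uv);u=np.array([np.cos(np.radians(yaw)),np.sin(np.radians(yaw)),0]);n=np.array([-u[1],u[0],0])
    X=o+v*((P-o)@n)/(v@n); return (X-P)@u,X[2]
E
python3 - <<'E'
from h import *
t=load("top");T=np.array(t["world_to_cam"])
g=np.array([.4282,.3073,.1404]);u=np.array([np.cos(np.radians(-96.3)),np.sin(np.radians(-96.3)),0])
for a in range(0,60,5):
    r=np.radians(a);ax=u*np.cos(r)-np.array([0,0,np.sin(r)])
    print(a,proj(t,[g+ax*30+0*ax,g+ax*50,g+ax*153,g+ax*170]).round(1).tolist())
E
```

```text
0 [[-4102869.8, -584037.6], [-1692892538.3, -238368179.8], [10488276.0, 1460370.0], [8873582.4, 1234888.3]]
5 [[-21278.3, -3154.9], [-38135.8, -5708.7], [-75740.7, -11359.5], [-78570.7, -11783.3]]
10 [[-1867.3, -170.1], [-3035.5, -361.0], [-4840.2, -652.7], [-4950.3, -670.5]]
15 [[318.8, 198.0], [121.9, 162.5], [-153.5, 113.8], [-169.4, 111.0]]
20 [[739.4, 280.6], [699.6, 272.0], [643.6, 260.5], [640.4, 259.9]]
25 [[809.3, 301.9], [806.4, 300.2], [799.3, 297.7], [798.9, 297.6]]
30 [[788.5, 305.4], [795.3, 305.8], [801.3, 306.1], [801.5, 306.1]]
35 [[742.8, 302.9], [752.0, 304.1], [761.1, 305.1], [761.5, 305.2]]
40 [[692.1, 298.4], [701.1, 299.7], [710.4, 301.0], [710.9, 301.1]]
45 [[642.5, 293.2], [650.8, 294.5], [659.3, 295.9], [659.7, 295.9]]
50 [[595.9, 287.9], [603.2, 289.1], [610.7, 290.4], [611.1, 290.5]]
55 [[552.6, 282.7], [558.9, 283.9], [565.4, 285.1], [565.7, 285.1]]
```

```bash
cat >> h.py <<'E'
def proj(d,P):
    T=np.array(d["world_to_cam"],float);P=np.atleast_2d(np.array(P,float));c=(P@T[:3,:3].T+T[:3,3])*np.array([1.,-1,-1])
    return cv2.projectPoints(np.ascontiguousarray(c).reshape(-1,1,3),np.zeros((3,1)),np.zeros((3,1)),K(d),np.array(d["dist_coeffs"],float))[0].reshape(-1,2)
E
python3 - <<'E'
from h import *
t=load("top")
print(proj(t,[[.616,-.0365,.1745]]))
g=np.array([.4282,.3073,.1404]);u=np.array([np.cos(np.radians(-96.3)),np.sin(np.radians(-96.3)),0])
for a in range(0,60,5):
    r=np.radians(a);ax=u*np.cos(r)-np.array([0,0,np.sin(r)])
    print(a,proj(t,np.array([g+ax*50,g+ax*153,g+ax*170])).round(1).tolist())
E
```

```text
[[316.50137262 162.59594795]]
0 [[-1692892538.3, -238368179.8], [10488276.0, 1460370.0], [8873582.4, 1234888.3]]
5 [[-38135.8, -5708.7], [-75740.7, -11359.5], [-78570.7, -11783.3]]
10 [[-3035.5, -361.0], [-4840.2, -652.7], [-4950.3, -670.5]]
15 [[121.9, 162.5], [-153.5, 113.8], [-169.4, 111.0]]
20 [[699.6, 272.0], [643.6, 260.5], [640.4, 259.9]]
25 [[806.4, 300.2], [799.3, 297.7], [798.9, 297.6]]
30 [[795.3, 305.8], [801.3, 306.1], [801.5, 306.1]]
35 [[752.0, 304.1], [761.1, 305.1], [761.5, 305.2]]
40 [[701.1, 299.7], [710.4, 301.0], [710.9, 301.1]]
45 [[650.8, 294.5], [659.3, 295.9], [659.7, 295.9]]
50 [[603.2, 289.1], [610.7, 290.4], [611.1, 290.5]]
55 [[558.9, 283.9], [565.4, 285.1], [565.7, 285.1]]
```

Run:
```python
from h import *
t=load("top")
g=np.array([.4282,.3073,.1404]);u=np.array([np.cos(np.radians(-96.3)),np.sin(np.radians(-96.3)),0])
for a in range(0,60,5):
    r=np.radians(a);ax=u*np.cos(r)-np.array([0,0,np.sin(r)])
    print(a,proj(t,np.array([g+ax*.050,g+ax*.153,g+ax*.170])).round(1).tolist())
```

```text
0 [[226.0, 219.6], [256.6, 223.9], [261.7, 224.7]]
5 [[226.3, 219.7], [257.0, 224.2], [262.1, 224.9]]
10 [[226.4, 219.7], [257.0, 224.4], [262.0, 225.2]]
15 [[226.4, 219.8], [256.7, 224.6], [261.7, 225.3]]
20 [[226.3, 219.9], [256.1, 224.7], [260.9, 225.4]]
25 [[226.1, 219.9], [255.2, 224.7], [259.8, 225.5]]
30 [[225.7, 219.9], [253.9, 224.7], [258.4, 225.4]]
35 [[225.3, 219.9], [252.4, 224.6], [256.7, 225.4]]
40 [[224.8, 219.9], [250.6, 224.5], [254.7, 225.2]]
45 [[224.1, 219.8], [248.6, 224.4], [252.4, 225.1]]
50 [[223.4, 219.8], [246.3, 224.2], [249.8, 224.8]]
55 [[222.6, 219.7], [243.8, 223.9], [247.1, 224.5]]
```

The side view shows the top of the handle still about 25 px long, as when level (276–301), and in the top view the head is at (258,222). So at 20 N friction holds the rod level. I'll tilt it by putting the head just inside the mouth and raising the handle, so that the bore roof turns the rod head-down in the pads. First, over to the pipe.

```bash
python3 -m inch '[[0,0,40,0,10],[0,-10,80,-0.01,10],[20,-40,115,-0.02,10],[50,-65,130,-0.03,10],[85,-85,130,-0.04,10],[120,-105,130,-0.05,10],[155,-125,130,-0.06,10],[190,-143,130,-0.063,10],[215,-155,130,-0.063,10],[221,-157,130,-0.063,10]]'; python3 -m inch '[[0,0,0,0,10],[0,0,0,0,10],[0,0,0,0,10]]'
python3 - <<'E'
from bench import *
from h import *
d=get_image("side");t=get_image("top")
pickle.dump(d,open("pics/side3.pkl","wb"));pickle.dump(t,open("pics/top3.pkl","wb"))
crop(d,220,100,340,220,5,"pics/s3.png");crop(t,230,130,350,220,6,"pics/t3.png")
E
```

```text
t: 5.75
position: [0.6497, 0.1473, 0.2623]
tcp_rot: [-179.8, 0.1, 79.9]
ft_force: [-0.6, 1.1, -1.5]
opening: 0.317
t: 6.05
position: [0.6471, 0.1504, 0.2659]
tcp_rot: [-179.9, -0.0, 80.1]
ft_force: [-0.3, 0.4, -1.9]
opening: 0.323
```

View pics/s3.png

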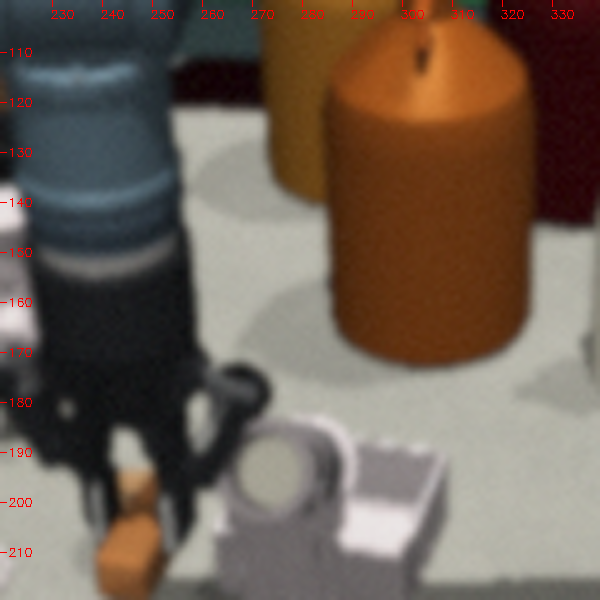

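View pics/t3.png

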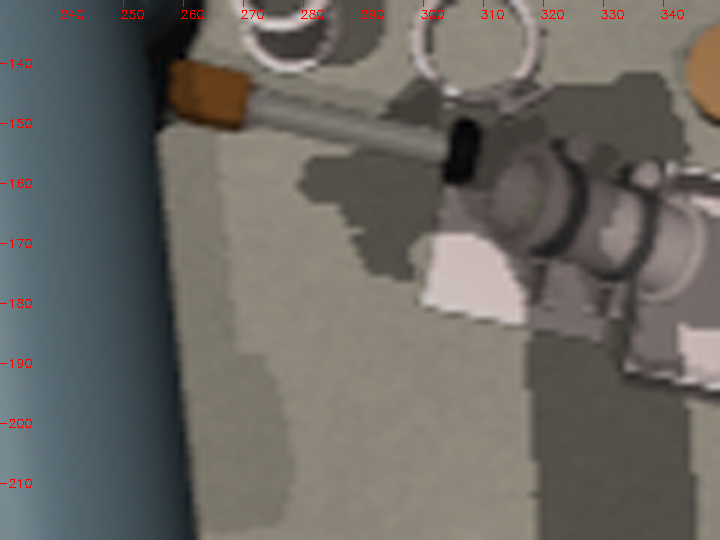

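Run:
```python
from h import *
t=load("top",3);s=load("side",3)
g=np.array([.6471,.1504,.2679]);u=np.array([np.cos(np.radians(-99.9)),np.sin(np.radians(-99.9)),0])
for a in range(-15,40,5):
    r=np.radians(a);ax=u*np.cos(r)-np.array([0,0,np.sin(r)])
    P=np.array([g+ax*.030,g+ax*.152,g+ax*.169]);print(a,proj(t,P).round(1).tolist(),proj(s,P[1:]).round(1).tolist())
```

```text
-15 [[265.1, 145.1], [302.8, 149.8], [308.3, 150.5]] [[265.2, 163.9], [266.9, 159.3]]
-10 [[265.3, 145.3], [303.9, 151.1], [309.4, 152.0]] [[265.8, 167.3], [267.6, 163.1]]
-5 [[265.6, 145.6], [304.5, 152.4], [310.0, 153.3]] [[266.3, 170.9], [268.2, 167.1]]
0 [[265.7, 145.8], [304.8, 153.5], [310.3, 154.6]] [[266.7, 174.8], [268.6, 171.4]]
5 [[265.8, 146.1], [304.7, 154.6], [310.1, 155.8]] [[267.0, 178.8], [268.9, 175.8]]
10 [[265.7, 146.3], [304.2, 155.6], [309.5, 156.8]] [[267.1, 183.0], [269.0, 180.5]]
15 [[265.7, 146.5], [303.4, 156.4], [308.5, 157.8]] [[267.1, 187.3], [269.0, 185.2]]
20 [[265.5, 146.6], [302.2, 157.2], [307.2, 158.6]] [[267.0, 191.8], [268.8, 190.1]]
25 [[265.3, 146.8], [300.8, 157.8], [305.5, 159.3]] [[266.7, 196.3], [268.6, 195.0]]
30 [[265.0, 146.9], [299.0, 158.3], [303.5, 159.8]] [[266.3, 200.8], [268.1, 200.0]]
35 [[264.6, 147.0], [297.0, 158.7], [301.2, 160.3]] [[265.8, 205.4], [267.6, 205.1]]
```

The black head is at (267,177) in the side view and (306,155) in the top view, which means the rod is tilted about 5° head-down and the heading is right. I descend, then ease the head into the mouth.

```bash
python3 -m inch '[[2,0,-25,0,10],[2,0,-50,0,10],[2,0,-70,0,10],[2,0,-80,0,10],[2,0,-80,0,10],[0,-12,-80,0,10],[-2,-22,-80,0,10],[-4,-32,-80,0,10],[-4,-36,-80,0,10],[-4,-36,-80,0,10]]'
python3 - <<'E'
from bench import *
from h import *
d=get_image("side");t=get_image("top")
pickle.dump(d,open("pics/side4.pkl","wb"));pickle.dump(t,open("pics/top4.pkl","wb"))
crop(d,220,120,310,230,5,"pics/s4.png");crop(t,250,130,350,210,6,"pics/t4.png")
E
```

```text
t: 7.15
position: [0.6447, 0.1126, 0.1866]
tcp_rot: [179.9, -0.0, 80.0]
ft_force: [0.1, -0.6, -1.5]
opening: 0.319
```

View pics/s4.png

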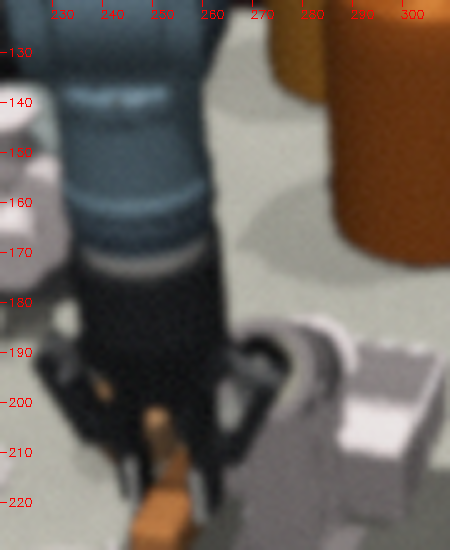

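View pics/t4.png

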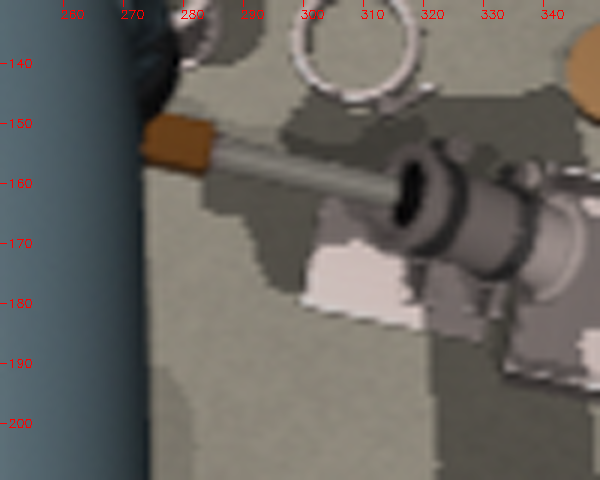

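The head sits just inside the mouth, at (316,161) in the top view and (272,190) in the side view, with no contact force. Next is the first half of the tilting arc.

```bash
python3 -m inch '[[-2,-5,0,0,10],[-3,-7,2,0,10],[-3,-7,8,0,10],[-3,-8,16,0,10],[-3,-9,23,0,10],[-3,-10,30,0,10],[-4,-11,37,0,10],[-4,-13,44,0,10],[-4,-13,44,0,10]]'
python3 - <<'E'
from bench import *
from h import *
d=get_image("side");t=get_image("top")
pickle.dump(d,open("pics/side5.pkl","wb"));pickle.dump(t,open("pics/top5.pkl","wb"))
crop(d,220,120,310,230,5,"pics/s5.png");crop(t,250,130,350,210,6,"pics/t5.png")
E
```

```text
t: 8.15
position: [0.6409, 0.1001, 0.2313]
tcp_rot: [179.9, -0.0, 80.0]
ft_force: [0.1, 0.6, -1.2]
opening: 0.319
```

View pics/s5.png

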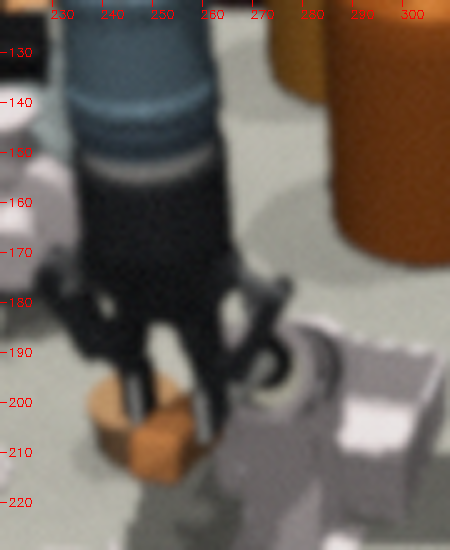

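View pics/t5.png

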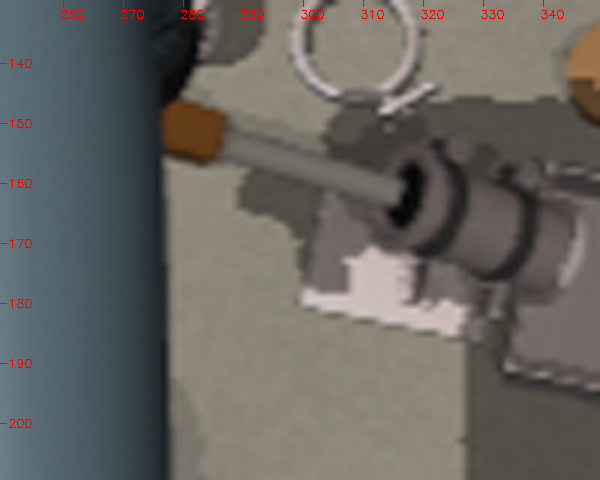

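It works: the handle shows foreshortened, its rear face at (252,209) in the side view, and the head stays in the mouth at (315,161) in the top view. Second half of the arc.

```bash
python3 -m inch '[[0,-2,7,0,10],[-1,-4,14,0,10],[-1,-7,21,0,10],[-2,-9,28,0,10],[-2,-12,35,0,10],[-3,-16,42,0,10],[-3,-16,42,0,10],[-3,-16,42,0,10]]'
python3 - <<'E'
from bench import *
from h import *
d=get_image("side");t=get_image("top")
pickle.dump(d,open("pics/side6.pkl","wb"));pickle.dump(t,open("pics/top6.pkl","wb"))
crop(d,220,120,310,230,5,"pics/s6.png");crop(t,250,130,350,210,6,"pics/t6.png")
M=np.array([.616,-.0365,.1745]);g=np.array(read_state()["position"])+[0,0,.002];D=g-M;th=np.radians(-100)
print(D@[np.cos(th),np.sin(th),0],D@[-np.sin(th),np.cos(th),0],D[2])
u=np.array([np.cos(th),np.sin(th),0])
for a in (20,25,30,35,40):
    r=np.radians(a);ax=u*np.cos(r)-np.array([0,0,np.sin(r)])
    P=np.array([g-ax*.030,g+ax*.050,g+ax*.152,g+ax*.169]);print(a,proj(t,P).round(1).tolist(),proj(d,P).round(1).tolist())
E
```

```text
t: 9.05
position: [0.6376, 0.0843, 0.2722]
tcp_rot: [180.0, 0.0, 80.0]
ft_force: [-0.2, 0.0, -2.0]
opening: 0.316
-0.12279137287091449 -8.753895667394475e-05 0.09908053217808838
20 [[267.9, 144.4], [292.7, 151.6], [322.9, 160.4], [327.8, 161.8]] [[251.9, 194.6], [262.1, 186.1], [273.4, 176.7], [275.1, 175.3]]
25 [[268.2, 144.2], [292.3, 151.8], [321.3, 161.0], [325.9, 162.5]] [[252.0, 193.6], [262.0, 187.6], [273.1, 181.1], [274.8, 180.1]]
30 [[268.5, 144.1], [291.7, 152.0], [319.3, 161.5], [323.7, 163.0]] [[252.0, 192.6], [261.9, 189.2], [272.8, 185.5], [274.4, 185.0]]
35 [[268.9, 144.0], [291.0, 152.2], [317.1, 161.9], [321.2, 163.4]] [[252.2, 191.5], [261.7, 190.8], [272.3, 190.0], [273.9, 189.9]]
40 [[269.3, 143.9], [290.2, 152.3], [314.6, 162.1], [318.4, 163.7]] [[252.3, 190.5], [261.5, 192.4], [271.7, 194.5], [273.2, 194.8]]
```

View pics/s6.png

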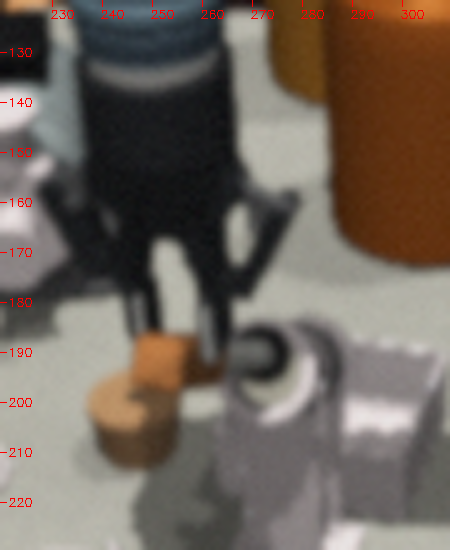

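View pics/t6.png

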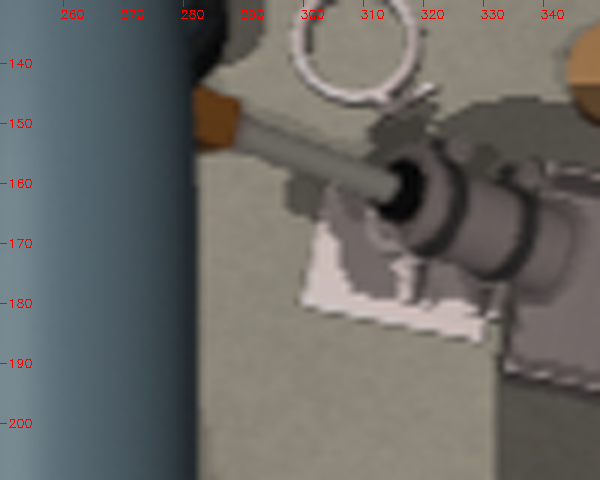

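The rod is now at about 35°: the head is at (271,190) in the side view, in the upper part of the bore, and at (315,161) in the top view. I grip harder, lower it onto the axis and advance 10 mm.

```bash
python3 -m inch '[[0,0,0,0,10],[0,2,-3,0,10],[1,4,-6,0,10],[1,4,-6,0,10],[0,0,-9,0,10],[-1,-4,-12,0,10],[-1,-4,-12,0,10]]' 80
python3 - <<'E'
from bench import *
from h import *
d=get_image("side");t=get_image("top")
crop(d,220,140,310,230,5,"pics/s7.png");crop(t,260,130,350,200,6,"pics/t7.png")
M=np.array([.616,-.0365,.1745]);g=np.array(read_state()["position"])+[0,0,.002];D=g-M;th=np.radians(-100)
s=D@[np.cos(th),np.sin(th),0];print("ax",s*.819-D[2]*.574,"perp",s*.574+D[2]*.819,"lat",D@[-np.sin(th),np.cos(th),0])
E
```

```text
t: 9.85
position: [0.6359, 0.0797, 0.2593]
tcp_rot: [-179.9, 0.0, 80.0]
ft_force: [0.3, 0.4, -2.2]
opening: 0.297
ax -0.14710183720538278 perp 0.003553857253957654 lat -0.00039070192127004097
```

View pics/s7.png

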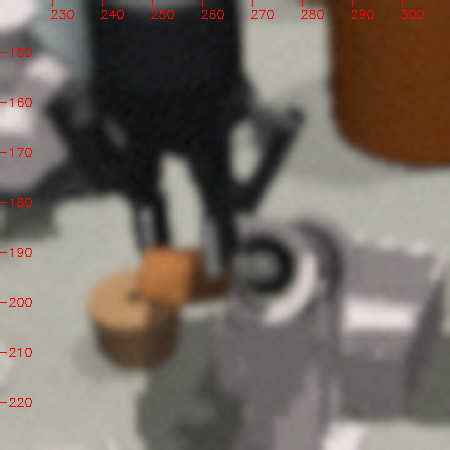

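View pics/t7.png

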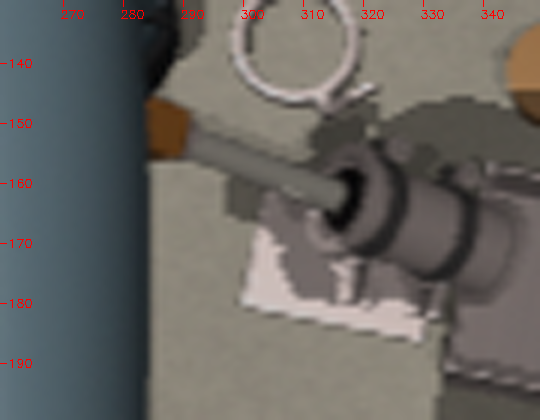

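The head is inside the bore, at (271,192) in the side view, ringed by the rim, with the pig showing white beyond. Now push, watching the force.

```bash
python3 -m inch '[[-1,-4,-4,0,10],[-2,-8,-8,0,10],[-3,-13,-12,0,10],[-4,-18,-15,0,10],[-5,-23,-18,0,10],[-5,-23,-18,0,10]]'
python3 - <<'E'
from bench import *
from h import *
d=get_image("side");t=get_image("top")
crop(d,220,140,310,230,5,"pics/s8.png");crop(t,260,130,350,200,6,"pics/t8.png")
M=np.array([.616,-.0365,.1745]);g=np.array(read_state()["position"])+[0,0,.002];D=g-M;th=np.radians(-100)
s=D@[np.cos(th),np.sin(th),0];print("ax",s*.819-D[2]*.574,"perp",s*.574+D[2]*.819,"lat",D@[-np.sin(th),np.cos(th),0])
E
```

```text
t: 10.55
position: [0.6323, 0.0583, 0.2429]
tcp_rot: [179.8, -0.2, 80.1]
ft_force: [1.5, 3.3, -0.0]
opening: 0.301
ax -0.11892450598630787 perp 0.0022201916217559833 lat -0.0005290279436131138
```

View pics/s8.png

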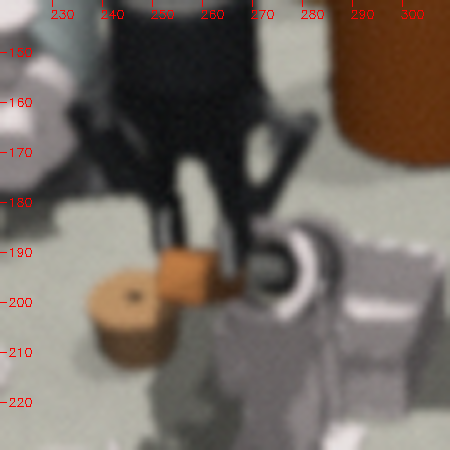

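View pics/t8.png

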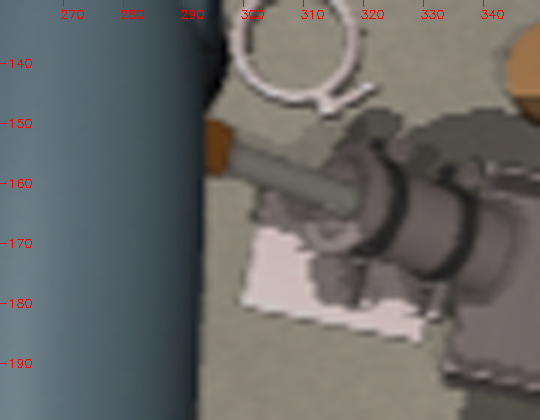

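The head is fully in the bore at (271,193) in the side view and pushing with a few newtons. Continue.

```bash
python3 -m inch '[[-1,-5,-4,0,10],[-2,-10,-7,0,10],[-3,-15,-10,0,10],[-4,-19,-14,0,10],[-5,-23,-17,0,10],[-6,-28,-20,0,10],[-6,-32,-23,0,10],[-6,-32,-23,0,10]]'
python3 - <<'E'
from bench import *
from h import *
d=get_image("side");t=get_image("top")
crop(d,230,150,320,240,5,"pics/s9.png");crop(t,290,140,380,210,6,"pics/t9.png")
M=np.array([.616,-.0365,.1745]);g=np.array(read_state()["position"])+[0,0,.002];D=g-M;th=np.radians(-100)
s=D@[np.cos(th),np.sin(th),0];print("ax",s*.819-D[2]*.574,"perp",s*.574+D[2]*.819,"lat",D@[-np.sin(th),np.cos(th),0])
E
```

```text
t: 11.45
position: [0.6247, 0.0246, 0.2182]
tcp_rot: [-179.9, 0.1, 80.0]
ft_force: [-0.6, 0.6, -1.8]
opening: 0.297
ax -0.07669839075271664 perp 0.0017430280129843434 lat -0.002391929583820456
```

View pics/s9.png

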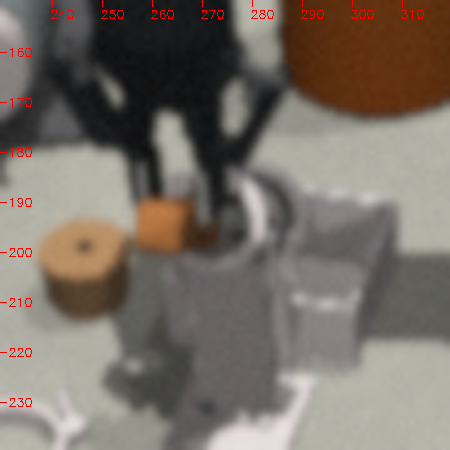

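View pics/t9.png

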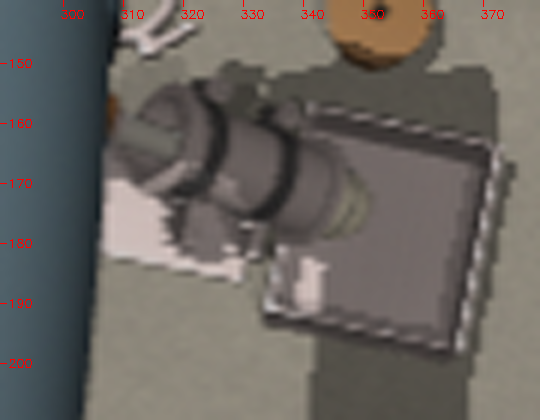

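The pig shows at (346,174) in the top view at the low mouth, and the force has fallen off. I wait a moment and look again.

```bash
python3 -m inch '[[0,0,0,0,10],[0,0,0,0,10],[0,0,0,0,10]]'
python3 - <<'E'
from bench import *
from h import *
t=get_image("top");crop(t,290,140,380,210,7,"pics/t10.png")
th=np.radians(-100);u=np.array([np.cos(th),np.sin(th),0]);M=np.array([.616,-.0365,.1745]);ax=u*.819-np.array([0,0,.574])
for x in(.11,.13,.145):print(x,proj(t,M+ax*x))
for f in(.09,.11,.13,.15):print(f,proj(t,[(M+u*f)*[1,1,0]+[0,0,.026]]))
E
```

```text
t: 11.85
position: [0.6252, 0.0254, 0.2187]
tcp_rot: [-180.0, 0.0, 80.0]
ft_force: [0.4, -0.2, -1.4]
opening: 0.298
0.11 [[341.89800208 172.03351464]]
0.13 [[346.26397674 173.65899484]]
0.145 [[349.49019733 174.8607148 ]]
0.09 [[339.99411145 176.86322075]]
0.11 [[345.35377303 177.95110934]]
0.13 [[350.71502483 179.04019728]]
0.15 [[356.07731331 180.13037508]]
```

View pics/t10.png

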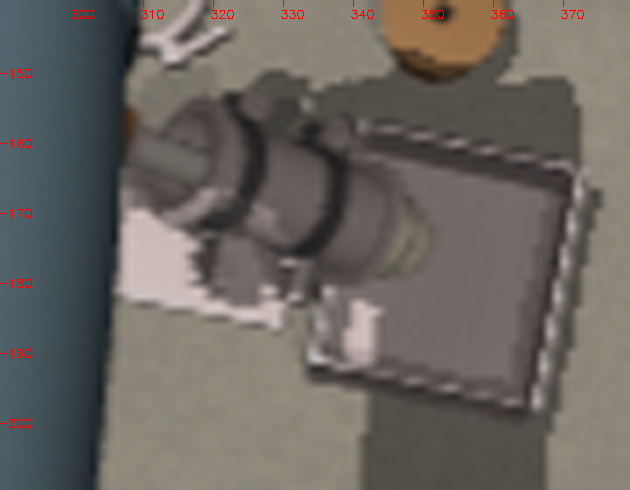

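The pig still hangs in the low mouth: its nose is at about (349,174), or x≈0.142 along the bore, so its rear is at ~78 mm. Push another 15 mm.

```bash
python3 -m inch '[[0,-4,-3,0,10],[-1,-8,-6,0,10],[-2,-12,-9,0,10],[-2,-12,-9,0,10],[-2,-12,-9,0,10]]'
python3 - <<'E'
from bench import *
from h import *
t=get_image("top");crop(t,290,140,380,210,7,"pics/t11.png")
E
```

```text
t: 12.4
position: [0.6231, 0.0133, 0.2097]
tcp_rot: [-180.0, -0.0, 80.0]
ft_force: [0.6, 0.6, -1.1]
opening: 0.303
```

View pics/t11.png

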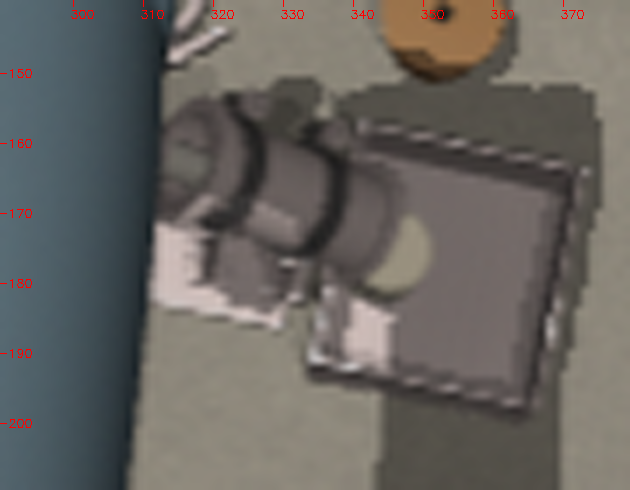

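```bash
python3 -m inch '[[0,0,0,0,10],[0,0,0,0,10],[0,0,0,0,10]]'
python3 - <<'E'
from bench import *
from h import *
t=get_image("top");d=get_image("side");crop(t,310,140,380,210,6,"pics/t12.png");crop(d,250,160,320,240,6,"pics/s12.png")
a=cv2.imread("pics/t12.png");b=cv2.imread("pics/s12.png")[:420];cv2.imwrite("pics/c12.png",np.hstack([a,b]))
E
```

```text
t: 12.75
position: [0.6234, 0.0136, 0.21]
tcp_rot: [180.0, -0.0, 80.0]
ft_force: [0.1, 0.8, -1.3]
opening: 0.306
```

View pics/c12.png

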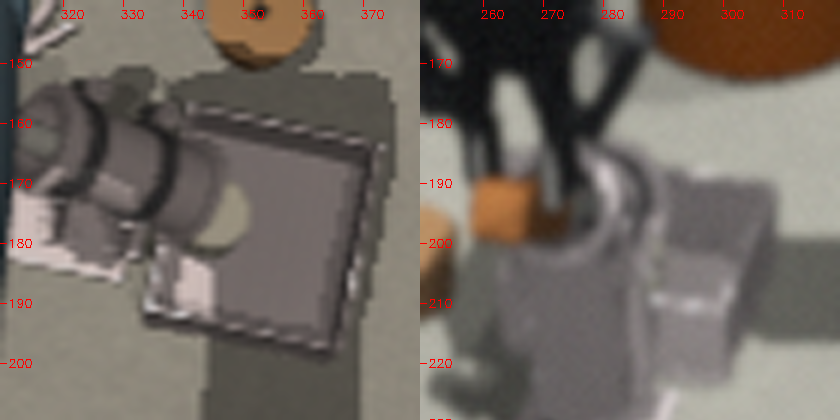

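The top view shows a flat, evenly lit disc at (345,175) below the low mouth. That would be the pig's flat rear facing up, so the pig is out of the bore and standing nose-down. I'll check its position, then retract.

```bash
python3 - <<'E'
from h import *
np.set_printoptions(precision=4,suppress=True)
t=load("top",6);u=np.array([np.cos(np.radians(-100)),np.sin(np.radians(-100))]);p=np.array([-u[1],u[0]])
P=np.array([.5925,-.1721])
for z in(.04,.068,.09):
    q=plane(t,(344.5,174.8),z)[:2];print(z,q,(q-P)@u,(q-P)@p)
q=plane(t,(351,174.5),.068)[:2];print("right edge",(q-P)@u)
M=np.array([.616,-.0365]);print("low mouth in pan",(M+u*.0901-P)@u,(M-P)@p)
E
python3 -m inch '[[1,6,4,0,10],[2,13,9,0,10],[3,20,14,0,10],[5,28,19,0,10],[6,36,25,0,10],[8,46,32,0,10],[10,56,39,0,10],[12,66,46,0,10],[12,66,46,0,10]]'
python3 - <<'E'
from bench import *
from h import *
t=get_image("top");d=get_image("side");crop(t,310,140,380,210,6,"pics/t13.png");crop(d,250,160,320,240,6,"pics/s13.png")
a=cv2.imread("pics/t13.png");b=cv2.imread("pics/s13.png")[:420];cv2.imwrite("pics/c13.png",np.hstack([a,b]))
E
```

```text
0.04 [ 0.6057 -0.1403] -0.03356494103755095 0.007454276582254975
0.068 [ 0.5999 -0.138 ] -0.03488417248302923 0.0013460099387854968
0.09 [ 0.5953 -0.1361] -0.03592071147590503 -0.003453342423940393
right edge -0.012446062656065546
low mouth in pan -0.047520663483628274 -0.0004037106958488939
t: 13.75
position: [0.6362, 0.0812, 0.2573]
tcp_rot: [179.9, -0.1, 80.1]
ft_force: [0.3, 0.3, -1.7]
opening: 0.297
```

View pics/c13.png

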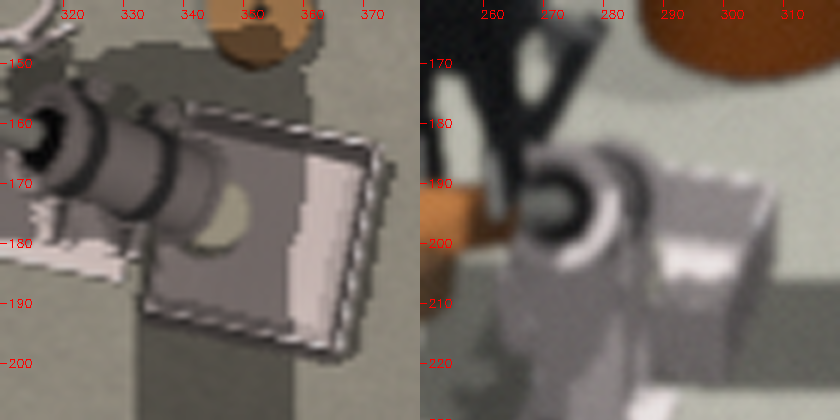

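The disc hasn't moved: it is at (344,175), about 35 mm upslope of the pan centre and 1 mm sideways, inside the walls. I withdraw the rod fully and carry it back to the rest.

```bash
python3 -m inch '[[2,10,7,0,10],[4,20,15,0,10],[6,30,22,0,10],[8,42,30,0,10],[8,52,45,0,10],[8,60,60,0,10]]'; python3 -m inch '[[-25,15,0,0.007,10],[-55,35,0,0.014,10],[-85,60,0,0.02,10],[-115,85,0,0.03,10],[-145,105,0,0.04,10],[-175,120,0,0.05,10],[-200,135,0,0.06,10],[-215,142,0,0.063,10],[-218,143,0,0.063,10],[-218,143,0,0.063,10]]';python3 -m inch '[[0,0,0,0,10],[0,0,0,0,10]]'
```

```text
t: 14.45
position: [0.6429, 0.1394, 0.3155]
tcp_rot: [-179.9, 0.0, 80.0]
ft_force: [0.1, -0.4, -1.1]
opening: 0.297
t: 15.45
position: [0.4257, 0.2821, 0.3159]
tcp_rot: [180.0, 0.0, 83.6]
ft_force: [0.8, -0.3, -1.8]
opening: 0.296
t: 15.65
position: [0.4264, 0.2819, 0.3156]
tcp_rot: [180.0, 0.0, 83.5]
ft_force: [-0.1, 0.5, -1.8]
opening: 0.299
```

Run:
```python
from bench import *
from h import *
t=get_image("top");d=get_image("side");crop(t,200,140,280,240,5,"pics/t14.png");crop(d,280,180,380,320,5,"pics/s14.png");crop(t,310,140,380,210,6,"pics/t14b.png")
a=cv2.imread("pics/t14.png");b=cv2.imread("pics/t14b.png")[:420];a=a[-420:];cv2.imwrite("pics/c14.png",np.hstack([a,b]))
g=np.array(read_state()["position"])+[0,0,.002]
th=np.radians(-96.4);u=np.array([np.cos(th),np.sin(th),0])
for a in (30,35,40):
    r=np.radians(a);ax=u*np.cos(r)-np.array([0,0,np.sin(r)])
    P=np.array([g+ax*.050,g+ax*.152,g+ax*.169]);print(a,proj(t,P).round(1).tolist(),proj(d,P).round(1).tolist())
```

```text
30 [[220.8, 215.8], [253.2, 221.5], [258.4, 222.4]] [[338.3, 228.5], [342.0, 220.4], [342.5, 219.2]]
35 [[220.3, 215.8], [251.5, 221.5], [256.4, 222.4]] [[338.2, 230.4], [341.5, 225.6], [342.0, 224.9]]
40 [[219.7, 215.8], [249.4, 221.4], [254.1, 222.3]] [[338.0, 232.3], [340.9, 230.8], [341.4, 230.6]]
```

View pics/c14.png

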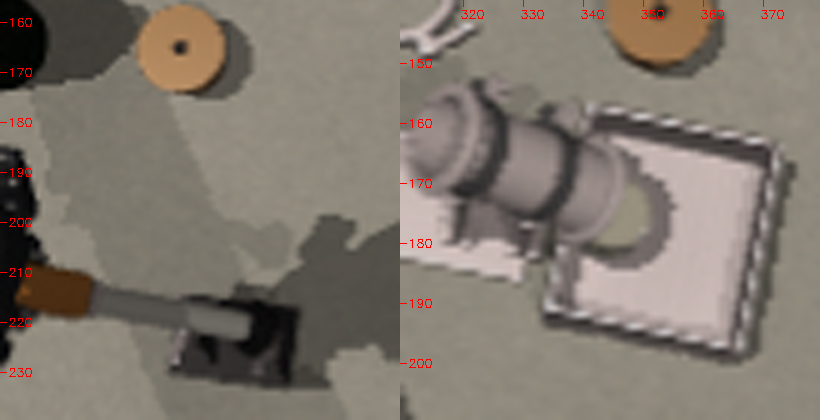

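View pics/s14.png

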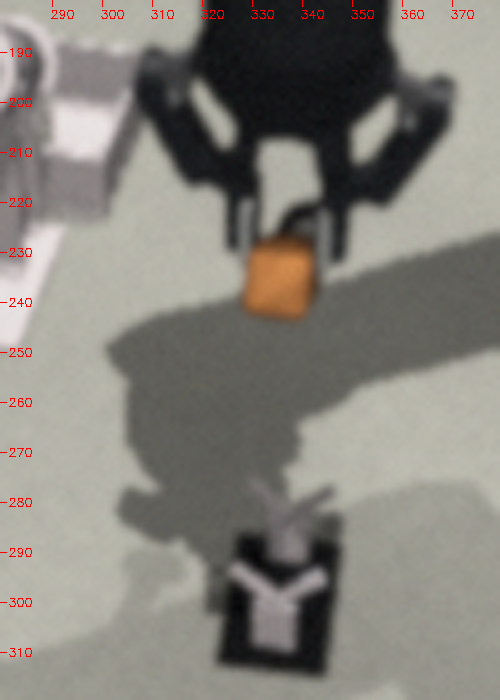

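The rod is still tilted ~37° (shaft end at (249.5,220) in the top view). The handle's front edge at (218,214) suggests it slid ~8 mm back in the pads while pushing, which I'll allow for. The pig is unchanged in the lit pan at (345,175). Bung and rest stand as they were. I lower above the notches.

```bash
python3 -m inch '[[-1,-3,-40,0,10],[-2,-7,-80,0,10],[-2,-7,-120,0,10],[-2,-7,-155,0,10],[-2,-7,-172,0,10],[-2,-7,-172,0,10],[-2,-7,-172,0,10]]'
python3 - <<'E'
from bench import *
from h import *
t=get_image("top");d=get_image("side");crop(t,200,180,280,250,5,"pics/t15.png");crop(d,290,200,370,320,5,"pics/s15.png")
a=cv2.imread("pics/t15.png");b=cv2.imread("pics/s15.png");b=b[200:550];cv2.imwrite("pics/c15.png",np.hstack([a,b]))
E
```

```text
t: 16.45
position: [0.4237, 0.2754, 0.1442]
tcp_rot: [180.0, 0.0, 83.6]
ft_force: [0.0, 0.2, -0.0]
opening: 0.302
```

View pics/c15.png

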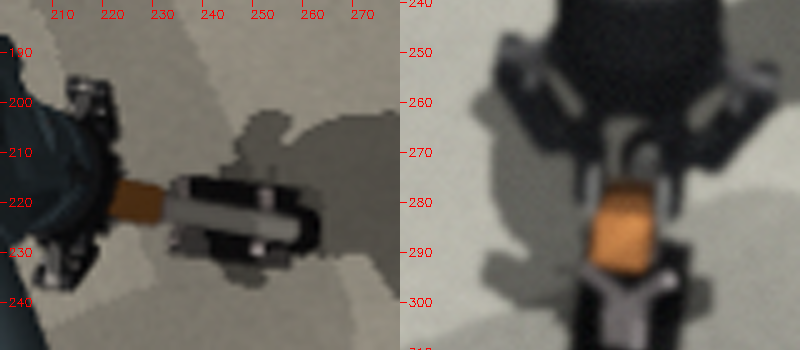

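The head is beyond the front notch (shaft end (257,224), front notch at ~(252,224) in the top view) and the rod's weight just came off the wrist, so the shaft is at the notch. I switch to 20 N and roll it down.

```bash
python3 -m inch '[[0,0,0,0,10],[0,0,0,0,10],[1,1,-8,0,10],[1,2,-15,0,10],[1,5,-22,0,10],[1,8,-29,0,10],[2,12,-38,0,10],[2,17,-47,0,10],[2,17,-47,0,10]]' 20
python3 - <<'E'
from bench import *
from h import *
t=get_image("top");d=get_image("side");crop(t,200,180,280,250,5,"pics/t16.png");crop(d,290,200,370,340,5,"pics/s16.png")
a=cv2.imread("pics/t16.png");b=cv2.imread("pics/s16.png");b=b[300:650];cv2.imwrite("pics/c16.png",np.hstack([a,b]))
E
```

```text
t: 17.45
position: [0.4251, 0.2921, 0.0955]
tcp_rot: [-180.0, 0.1, 83.7]
ft_force: [2.5, -3.4, 0.6]
opening: 0.297
```

View pics/c16.png

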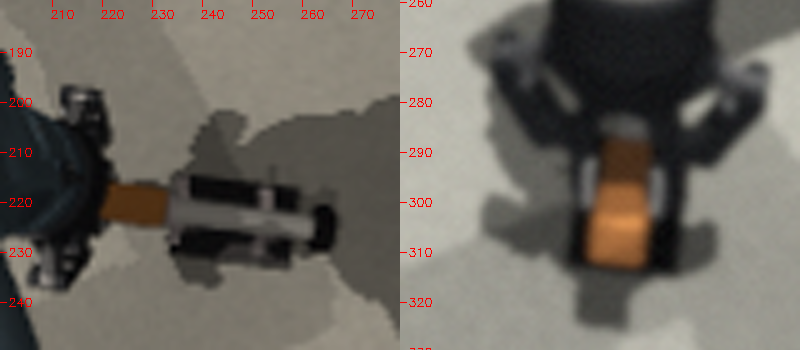

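The rod is rolling down: the handle lengthens in the side view (288–313), and the head is at (262,225) in the top view, close to its original (262,225). Finish the roll.

```bash
python3 -m inch '[[0,2,-8,0,10],[1,4,-16,0,10],[1,5,-22,0,10],[1,6,-28,0,10],[1,7,-33,0,10],[1,7,-37,0,10],[1,7,-37,0,10]]' 20
python3 - <<'E'
from bench import *
from h import *
t=get_image("top");d=get_image("side");crop(t,200,180,280,250,5,"pics/t17.png");crop(d,290,220,370,340,5,"pics/s17.png")
a=cv2.imread("pics/t17.png");b=cv2.imread("pics/s17.png");b=b[240:590];cv2.imwrite("pics/c17.png",np.hstack([a,b]))
E
```

```text
t: 18.25
position: [0.428, 0.3033, 0.0609]
tcp_rot: [179.9, -0.5, 83.7]
ft_force: [2.7, 6.7, 3.9]
opening: 0.293
```

View pics/c17.png

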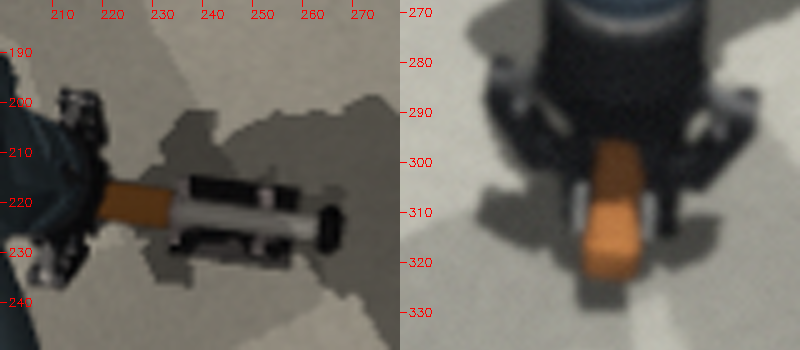

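The force (6.7 N in y) says the front of the handle is against the rear notch: it's at px 232, originally 230. I back off ~7 mm along the rod, then set it down.

```bash
python3 -m inch '[[0,4,0,0,10],[1,8,0,0,10],[1,11,0,0,10],[1,11,-2,0,10],[1,11,-2,0,10]]' 20
python3 - <<'E'
from bench import *
from h import *
t=get_image("top");d=get_image("side");crop(t,200,180,280,250,5,"pics/t18.png");crop(d,290,220,370,340,5,"pics/s18.png")
a=cv2.imread("pics/t18.png");b=cv2.imread("pics/s18.png");b=b[240:590];cv2.imwrite("pics/c18.png",np.hstack([a,b]))
E
```

```text
t: 18.85
position: [0.428, 0.3107, 0.058]
tcp_rot: [179.9, -0.0, 83.6]
ft_force: [4.1, -2.1, 4.6]
opening: 0.298
```

View pics/c18.png

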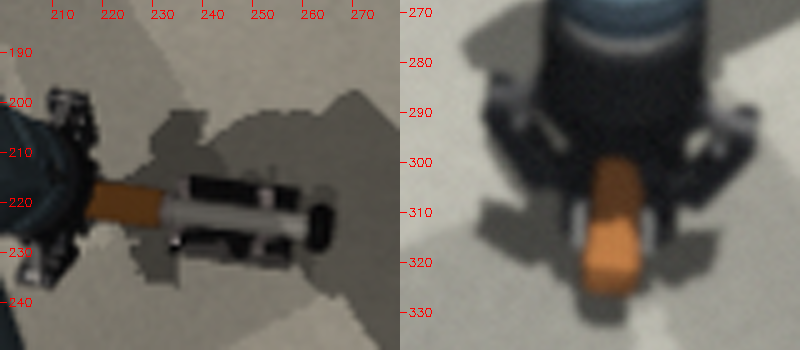

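The handle front is at (230,220) and the head front at (264,225), as at the start. Release.

```bash
python3 -m inch '[[0,0,-1,0,10],[0,0,-1,0,27],[0,0,-1,0,30],[0,0,-1,0,35],[0,0,-1,0,50],[0,0,-1,0,70],[0,0,-1,0,85],[0,0,-1,0,85],[0,0,-1,0,85]]' 20; python3 -m inch '[[0,0,5,0,85],[0,0,15,0,85],[0,0,35,0,85],[0,0,65,0,85],[0,0,100,0,85],[0,0,140,0,85],[-10,0,180,0,85],[-20,0,210,0,85],[-20,0,210,0,85]]'
```

```text
t: 19.85
position: [0.4272, 0.3105, 0.0568]
tcp_rot: [-180.0, 0.0, 83.6]
ft_force: [-0.1, 0.3, -0.0]
opening: 0.995
t: 20.75
position: [0.4087, 0.3119, 0.273]
tcp_rot: [179.6, -0.3, 83.7]
ft_force: [0.7, 0.3, 0.5]
opening: 0.998
```

```bash
python3 -m inch '[[-5,-30,0,0,85],[-10,-65,0,0,85],[-15,-105,0,0,85],[-20,-150,0,0,85],[-25,-195,0,0,85],[-30,-240,0,0,85],[-40,-285,0,0,85],[-50,-330,0,0,85],[-60,-370,0,0,85],[-60,-370,0,0,85]]'
python3 - <<'E'
from bench import *
from h import *
for n in("side","top"):
    d=get_image(n);cv2.imwrite(f"pics/{n}20.png",d["frame"][:,:,::-1]);pickle.dump(d,open(f"pics/{n}20.pkl","wb"))
s=load("side",20);t=load("top",20)
crop(s,310,255,365,340,5,"pics/a.png");crop(t,200,190,280,250,5,"pics/b.png");crop(t,310,140,380,210,5,"pics/c.png")
I=[cv2.imread(f"pics/{k}.png") for k in "abc"];h=425
I=[cv2.copyMakeBorder(i,0,h-i.shape[0],0,0,cv2.BORDER_CONSTANT)[:, :] for i in I]
o=np.hstack(I);cv2.imwrite("pics/c20.png",cv2.resize(o,None,fx=.78,fy=.78) if o.shape[1]>800 else o);print(o.shape)
for n,d in(("s",s),("t",t)):
    hsv=cv2.cvtColor(d["frame"],cv2.COLOR_RGB2HSV)
    m=((hsv[...,0]<16)&(hsv[...,0]>5)&(hsv[...,1]>140)&(hsv[...,2]>80)).astype(np.uint8)
    c,l,st,ce=cv2.connectedComponentsWithStats(m)
    for i in range(1,c):
        if 100<st[i,4]<400: ys,xs=np.where(l==i); print(n,st[i],ce[i])
E
```

```text
t: 21.75
position: [0.3462, -0.0635, 0.2668]
tcp_rot: [180.0, 0.1, 83.1]
ft_force: [-0.4, 0.7, -0.1]
opening: 0.996
(425, 1025, 3)
s [429  23  17  12 125] [437.528  27.84 ]
s [327 297  14  29 307] [332.46579805 310.51465798]
s [324 361  21  14 159] [333.83018868 367.4591195 ]
t [210 215  23  10 166] [220.6626506  219.42168675]
```

View pics/c20.png

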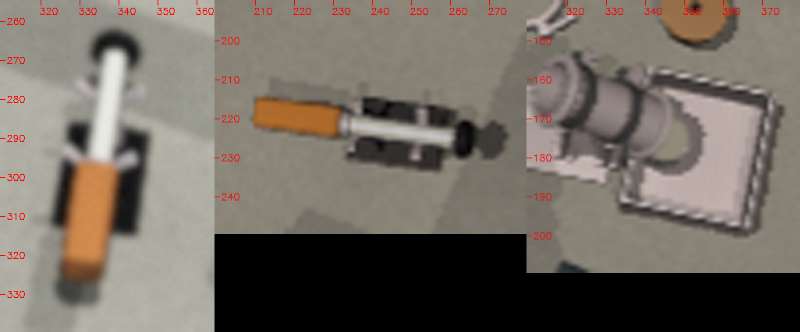

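View pics/side20.png

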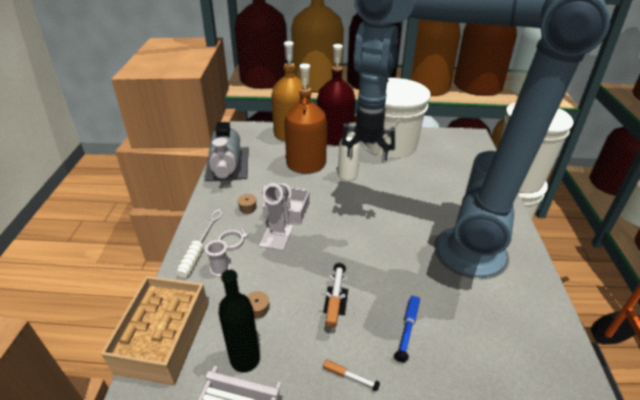

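View pics/top20.png

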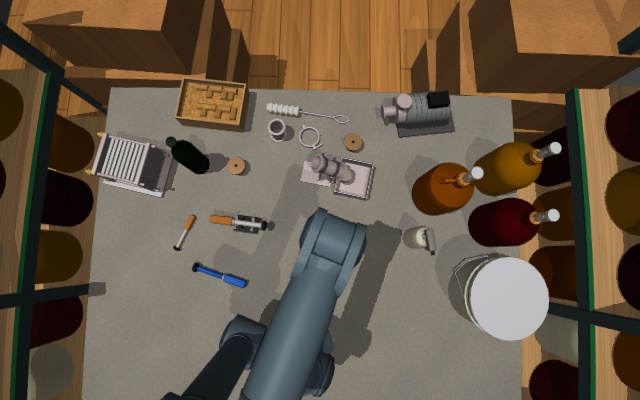

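The rod is back in both notches: handle centroid in the top view at (220.7,219.4) against (219.3,219.3) at the start, about 5 mm forward, on the same line. The bystanders stand at their starting pixels. Now a closer look at the pig and the bore.

Run:
```python
from h import *
s=load("side",20);t=load("top",20)
crop(t,325,150,378,205,9,"pics/p1.png");crop(s,255,175,320,230,6,"pics/p2.png")
a=cv2.imread("pics/p1.png");b=cv2.imread("pics/p2.png");h=495
b=cv2.copyMakeBorder(b,0,h-b.shape[0],0,0,cv2.BORDER_CONSTANT);o=np.hstack([a,b]);cv2.imwrite("pics/p.png",cv2.resize(o,None,fx=790/o.shape[1],fy=790/o.shape[1]))
u=np.array([np.cos(np.radians(-100)),np.sin(np.radians(-100)),0]);M=np.array([.616,-.0365,0]);
w=np.array([-u[1],u[0],0])
for z in(.068,.1):
  for f in(.09,.098,.105):
    c=M+u*f+[0,0,z]; print(z,f,proj(t,[c,c+.022*u,c-.022*w,c+.022*w]).round(1).tolist())
```

```text
0.068 0.09 [[340.9, 174.6], [347.0, 175.8], [339.7, 180.5], [342.1, 168.6]]
0.068 0.098 [[343.1, 175.0], [349.2, 176.2], [341.9, 181.0], [344.3, 169.1]]
0.068 0.105 [[345.0, 175.4], [351.1, 176.6], [343.9, 181.4], [346.2, 169.5]]
0.1 0.09 [[341.6, 172.7], [347.8, 174.0], [340.4, 178.8], [342.8, 166.6]]
0.1 0.098 [[343.9, 173.2], [350.1, 174.4], [342.7, 179.3], [345.1, 167.1]]
0.1 0.105 [[345.9, 173.6], [352.1, 174.8], [344.7, 179.7], [347.0, 167.5]]
```

View pics/p.png

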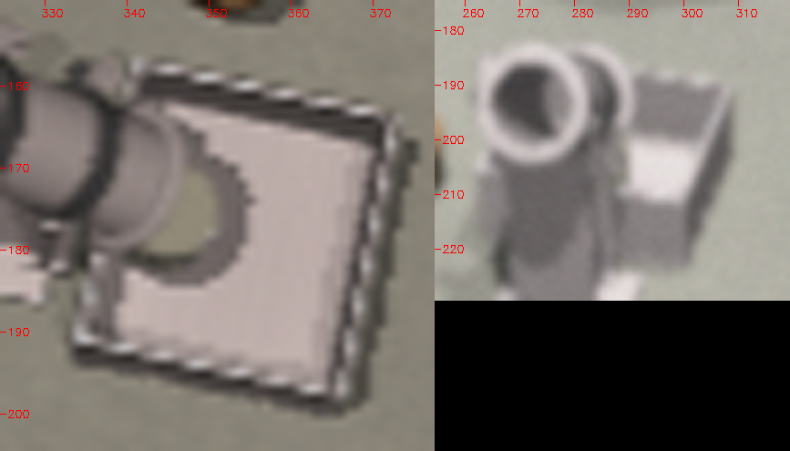

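The bore is empty from the side (mouth at (273,194)). The disc's outline, right edge 350 and bottom 181, fits the pig's rear face about 68 mm up, so the pig stands upright on the pan floor inside the walls. I hand in.

```bash
python3 -m inch '[[0,0,0,0,85],[0,0,0,0,85],[0,0,0,0,85]]'
python3 - <<'E'
from bench import *
print(finish_job())
E
```

```text
t: 22.15
position: [0.3475, -0.0584, 0.2668]
tcp_rot: [-180.0, -0.0, 83.8]
ft_force: [-0.5, 0.9, -0.0]
opening: 1.0
the job is handed in; nothing more can be done
None
```

The pig is out of the pipe and in the pan, and the rod is back in both V notches. I handed the job in at about 22 s, and no verdict was reported.

**What I did:**
- I gripped the rod at 20 N and tilted it to 35° by raising the handle with the head under the roof of the bore.
- I then gripped at 80 N and pushed the pig down the pipe. The first push stopped about 2 mm short of releasing it, so I pushed another 15 mm and it dropped.
- I brought the rod back, rolled it level over the front notch and let go.

**Last checks:**
- **Pig:** the bore is empty. The pig stands on its nose on the pan floor, about 36 mm uphill of the pan's centre, its own centre about 36 mm up. That height comes from the outline of its rear face in the top view only, because the pipe hides part of it.
- **Rod:** it lies along its starting line, about 5 mm farther forward than at the start.
- **Bystanders:** all of them look to be where they started.
- **Arm:** it is clear of everything, and the wrist force is about zero.

**What disagreed or went wrong:**
- The handle seems to have slipped 5–10 mm in the pads while pushing.
- While being laid back, the front of the handle met the rear notch at about 7 N. I slid the rod back along its axis before releasing it.

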